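# Swing the dispensing arm over the tall beaker and open the tap

## Robot

A 6-joint arm with a two-finger parallel gripper is mounted at the origin on a cart in front of the work surface, level with it; the furniture and walls round the work are solid. World frame = base frame: x ahead of the robot, y to its left, z up, the work surface at z = 0. Lengths are in m, angles in rad, forces in N, time in s.
With the tool pointing down it reaches from about 0.35 to 0.975 m from the base axis. Payload 4.9 kg.
Tool frame: the origin (TCP) lies midway between the tips of the shut fingers; the grasp point (between the pads) lies 19 mm behind it (ctrl.tcp_to_grasp is the distance from the TCP to the grasp point, in m); z points along the fingers, y is the line along which they close (so a half turn about z gives the same grasp; the last joint's range is limited). The gripper opens to 85 mm and grips with 20 to 120 N. Pads are 22 mm wide; open, the fingers measure 114 mm over their backs; the gripper's body (76 mm by 85 mm) begins 54 mm behind the grasp point. The pads swing forward as they close: fully open they stand 13 mm farther back than shut.
Start: joints at [1.224, 0.053, 1.613, -0, 1.476, -0.119], TCP at [0.141, 0.609, 0.231] pointing down, gripper open.
Joint ranges: [-3.01, 3.01], [-1.01, 2.22], [0.06, 2.58], [-1.02, 4.17], [0.09, 2.62], [-3.14, 3.14]. Speed limits (rad/s): [2.57, 2.57, 3.14, 3.14, 3.14, 3.14].

## Interface

Orientations are given as a rotation vector (axis times angle).
In Python, from station import ctrl gives the robot as it stands.
- The arm moves only by the tool shift_gripper, called after "Call:" as name(argument=value, ...), one argument or row to a line, values as JSON. Schema: {"type":"object","properties":{"moves":{"type":"array","items":{"type":"array","items":{"type":"array","items":{"type":"number"},"minItems":7,"maxItems":7},"minItems":1,"maxItems":20},"minItems":1,"maxItems":1},"grip_n":{"type":"number"},"only":{"type":"string"},"quiet":{"type":"boolean"},"lines":{"type":"string"}},"required":["moves"],"additionalProperties":false}. moves is a list that holds a single list of rows (three levels of brackets), with 1 to 20 rows, each of 7 numbers: the finger opening in m, then dx, dy, dz in fractions of the full range, 1 being 0.6 m, then a rotation vector rx, ry, rz in parts of the range, where 1.0 means pi rad; each row is the pose to reach, as a shift and turn from the pose commanded when the call began, along the tool's axes at that moment; what a row does not reach only later rows make up. A row lasts 1/12 s, in which the tool goes at most 0.0417 m and 0.125 rad, less where a joint would pass 70% of its speed; a pose out of reach is approached as far as the arm can. The fingers move at their own pace and stop on an object; grip_n is the grip in N (left out, the last holds). Time passes only in rows, so rows that do not move let the fingers close. The tool returns the time, the measured TCP pose, the force, the opening and the grip force at its end. only (a regular expression) keeps the lines of the reply that match it, lines (a string "A,B") keeps lines A to B, and quiet returns only ok. No shift or turn number may pass 1 either way. Input that does not fit is refused with a message, and nothing moves.
- ctrl.get_obs(): the state, without advancing time (a new reading comes with each control period).
- ctrl.get_image(name): name is "side" or "top"; returns the picture (384x512x3 uint8, red, green, blue); there is no depth.
- ctrl.camera_params(name): a dict with "fx", "fy", "cx", "cy" (pixels), "T" (4x4, takes a point from camera to world coordinates). Camera axes: x right, y down, z forward; pixel columns grow to the right and rows downward; lengths in m; the calibration is good to about 2 mm. A picture is of the moment at which its call begins. camera_params takes no time and is no camera call.
- ctrl.finish_job(): hands the job in; it is judged then, once.
The state is a dict: "t": time; "q": joint angles; "dq": joint speeds; "effort": joint torques, N m; "tool_pos": TCP position; "tool_rot": TCP orientation; "contact_force": force on the tool from outside, world axes, zero at the start; "wrist_torque": the same for the moment, N m; "opening": finger opening in m; "grip_force": force on a finger pad.
Only numpy, scipy, OpenCV 4.12 (cv2) and the standard library are available. Lean on these libraries where they do the work, as an engineer would, in place of code of your own. Each camera call takes 0.05 s, during which the arm holds its last target. There are 200 camera calls.

## Task

Push the blue arm of the dispensing stand round with a finger until its spout hangs over the middle of the mouth of the tall glass beaker, and leave it there. Only then push the red tap lever beside the post round until it is fully open against its stop. Keep the tap shut while the arm is still being moved, and do not lift or shift the beaker or any of the other things standing about.

Things in the scene. Friction and masses are not known exactly. Their poses are not given: they have to be found in the camera images.
- stand: Dispensing stand, fixed. Grey foot 100 x 210 x 16 mm (x -50 to 50, y -165 to 45 mm) with a post and, at its -y end, a white tap block 46 x 46 mm, top 62 mm over the bench, axis at x 0, y -130. Origin: on the post's axis (the arm's pivot) at bench level; x points away from the robot within 0.2 rad, y left, z up. Post and arm hub: 48 mm across, 157 mm high.
- swing_arm (a joint): Angle of the blue swing arm about the post: 0 when it points along the stand's +x, growing counterclockwise from above (towards the stand's +y); range -1.4 to 1.4. It starts roughly over the green tub. It turns with light friction (about 1.2 N pushed at its middle), has no spring and stays where it is left.
- bar_middle (a point): Middle of the blue arm, 100 mm from the post's axis, 137 mm over the bench; x axis along the arm, outward. The arm is a level bar 18 mm wide with upright sides from 123 to 151 mm over the bench, from the hub to the spout head (22 mm across, 170 mm from the axis, underside at 120 mm). Below and beside it is free space but for vessels at most 92 mm high.
- spout (a point): Lower end of the arm's steel spout (10 mm across), 170 mm from the post's axis and 106 mm over the bench, pointing down.
- tall_beaker: The target: loose glass beaker, the tallest of the three vessels, 73 mm across, 92 mm high, open at the top, standing on the bench to the left or right of the green tub with its centre about 170 mm (within some 10 mm) from the post's axis. Origin: centre of its underside.
- tap_lever (a joint): Angle of the red tap lever about the vertical axis of the tap: 0 shut (it then points along the stand's -x, to the robot), 1.57 fully open at its stop (it then points along the stand's -y, to the right). It grows counterclockwise seen from above. Starts within 0.08 of shut. Light friction (about 1.1 N pushed 55 mm from the axis), no spring.
- tap_axis (a point): On the tap's axis at the lever's mid height, 80 mm over the bench. Beyond it to the far right bulges a solid covered microscope over 300 mm high (nearest at about x = 0.65, y = 0.10 m and x = 0.55, y = -0.05 m): keep the gripper's body clear of it.
- tap_lever_end (a point): On the red tap lever 70 mm from its axis (4 mm inside the end), at its mid height, 80 mm over the bench. The lever is a bar 13 mm wide with upright sides from 70 to 90 mm over the bench.
- small_cup: Loose low glass cup, 47 mm across, 38 mm high, on the other side of the green tub. Bystander. Origin: centre of its underside.
- waste_tub: Loose round green tub, 128 mm across, 36 mm high, straight behind the post. Bystander. Origin: centre of its underside.
- timer: Loose round magenta timer, 62 mm across, 22 mm high. Bystander. Origin: centre of its underside.
- white_bottle: Loose white bottle with red screw cap, 52 mm across, 105 mm high. Bystander. Origin: centre of its underside.
- tip_box: Loose closed pipette-tip box with a clear blue lid, 96 x 132 x 68 mm. Bystander. Origin: centre of its underside.
- micro_rack: Loose blue rack of capped microtubes, 77 x 118 x 32 mm. Bystander. Origin: centre of its underside.

How it is judged:
On the way, in this order (a step that is already met when the one before it is completed fails the run):
1. the spout is over the tall beaker (within 25 mm of its centre, seen from above), the arm at rest, the tap still shut (horizontal distance between spout and tall_beaker below 0.025 m and velocity of joint swing_arm between -0.05 and 0.05 rad/s and value of joint tap_lever below 0.25 rad), for 0.2 s.
2. the tap lever is fully open (value of joint tap_lever above 1.42 rad), for 0.2 s.
At the end, for the whole second after the job is handed in: The spout hangs over the tall beaker, within 25 mm of its centre seen from above; the tap lever is within 0.15 rad of its open stop (1.57); the beaker stands upright within 10 mm of where it stood; the arm is at rest (horizontal distance between spout and tall_beaker below 0.025 m and value of joint tap_lever above 1.42 rad and distance of tall_beaker from where it was at the start of the episode below 0.01 m and angle between tall_beaker's own z axis and vertical below 0.1 rad and velocity of joint swing_arm between -0.05 and 0.05 rad/s); the robot touches nothing.
It fails at once if the tap is opened (beyond 0.25 rad) while the spout is not over the tall beaker (more than 32 mm from its centre) (value of joint tap_lever above 0.25 rad and horizontal distance between spout and tall_beaker above 0.03 m).
It fails at once if the tall beaker is lifted, tipped or shifted by more than 10 mm (distance of tall_beaker from where it was at the start of the episode above 0.01 m or angle between tall_beaker's own z axis and vertical above 0.2 rad).
It fails at once if another vessel or a bystander is lifted or shifted by more than 10 mm (distance of any of small_cup, waste_tub, timer, white_bottle, tip_box, micro_rack from where it was at the start of the episode above 0.01 m).
It also fails if it takes over 48 s, if anything falls off the work surface, if the arm or the gripper's body presses on something with over 40 N, if the wrist force passes 120 N, or if a joint passes its speed limit or range.

## Working session

There is one attempt and no reset: what is moved stays moved. The work goes in short steps, Python scripts to look and compute and a tool call to move; the robot and the scene stay as the last step left them, time stands still between calls to the robot, and variables do not carry over. Pictures are saved under pics/ and viewed, at most 10 in all, crops included, and the job is handed in when it is done.

```bash
ls; mkdir -p pics; python3 - <<'E'
from station import ctrl
import cv2,numpy as np
for n in ("top","side"):
    cv2.imwrite(f"pics/{n}0.png",cv2.resize(ctrl.get_image(n)[:,:,::-1],(800,600),interpolation=cv2.INTER_CUBIC))
    p=ctrl.camera_params(n);print(n,p["fx"],p["fy"],p["cx"],p["cy"]);print(np.round(p["T"],4))
o=ctrl.get_obs();print(o)
E
```

```text
pics
station.py
top 400.1070158359825 400.1070158359825 254.98509427299297 189.34894771381067
[[-0.0096 -0.9854  0.1699  0.2931]
 [-0.9998  0.0064 -0.0191  0.0338]
 [ 0.0177 -0.17   -0.9853  1.7335]
 [ 0.      0.      0.      1.    ]]
side 491.6530519083547 491.6530519083547 254.11825688896965 191.66397974212907
[[ 0.9769 -0.1279  0.1713  0.2166]
 [-0.2136 -0.6138  0.76   -1.4959]
 [ 0.0079 -0.7791 -0.6269  1.3648]
 [ 0.      0.      0.      1.    ]]
{'t': 0.1, 'q': array([ 1.22399180e+00,  5.33093790e-02,  1.61418310e+00,  3.77554622e-05,
        1.47599878e+00, -1.18958360e-01]), 'dq': array([-8.87112781e-04,  3.27368301e-04, -2.36867897e-03, -7.18078500e-04,
       -1.46966623e-03,  7.17959808e-05]), 'effort': array([ 7.50280742e-04, -3.94903886e+01, -3.71363640e+01, -8.08060759e-05,
        3.90362082e-03,  4.47517436e-06]), 'tool_pos': array([0.1409426 , 0.6083123 , 0.23015869]), 'tool_rot': array([-3.57077769e-01, -3.12075455e+00,  2.88774692e-03]), 'contact_force': array([ 0.19869348, -0.38729292,  0.15387691]), 'wrist_torque': array([ 0.02587225,  0.00836885, -0.0101734 ]), 'grip_force': 0.0, 'opening': 0.08538396562562377}
```

View pics/top0.png

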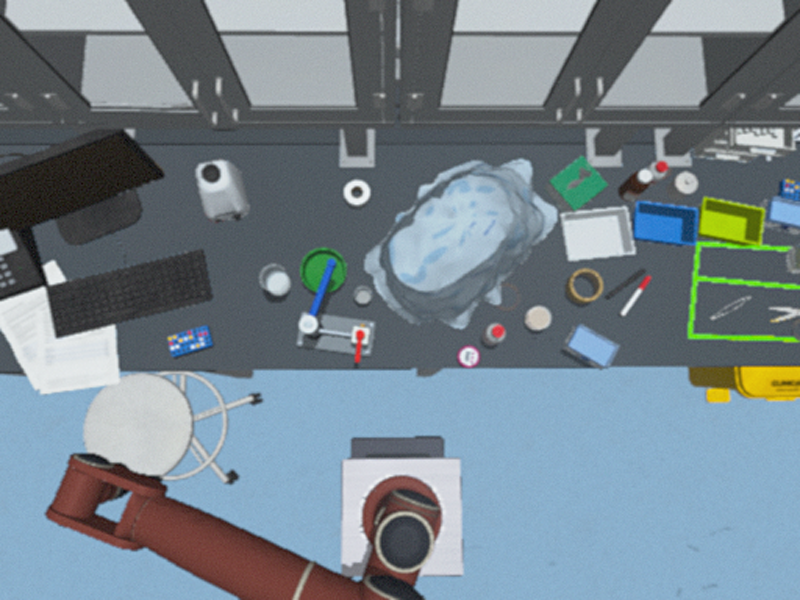

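View pics/side0.png

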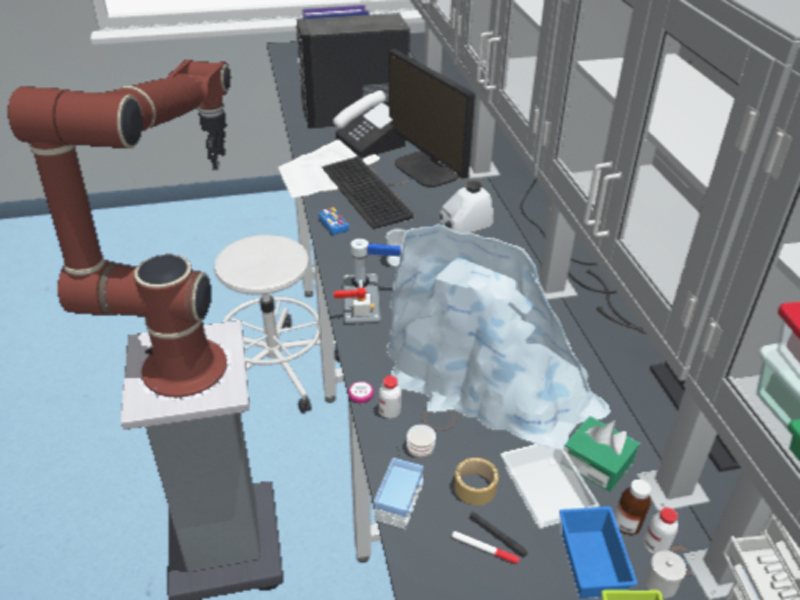

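The top view shows the post at about (309,323), the blue arm tip at (330,265) and the tall beaker to the left at about (275,281). The small cup is at (362,296), with the tap at (360,335) and its lever pointing to the robot. I'll enlarge this area.

```bash
python3 - <<'E'
from station import ctrl
import cv2
im=ctrl.get_image("top")[:,:,::-1]
cv2.imwrite("pics/top1.png",cv2.resize(im[150:240,150:260],None,fx=6.6667,fy=6.6667,interpolation=cv2.INTER_CUBIC))
im=ctrl.get_image("side")[:,:,::-1]
cv2.imwrite("pics/side1.png",cv2.resize(im[140:215,200:300],None,fx=8,fy=8,interpolation=cv2.INTER_CUBIC))
E
```

```text
(no output)
```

View pics/top1.png

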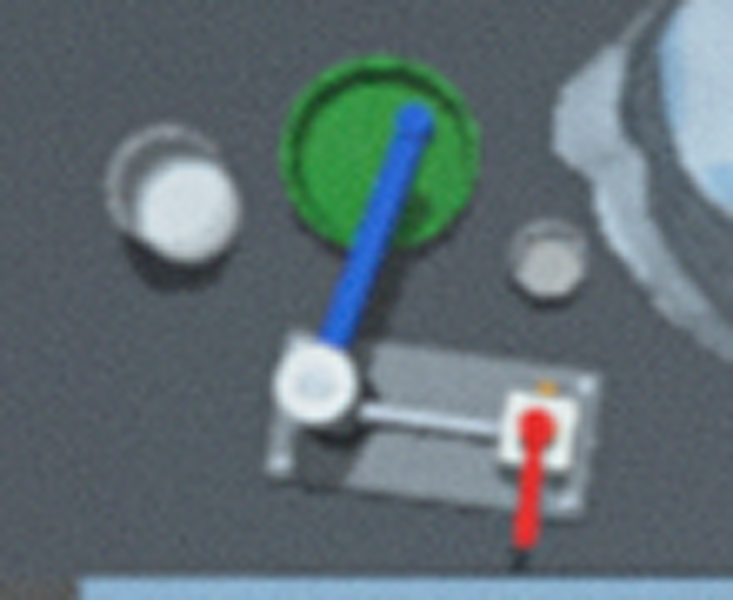

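View pics/side1.png

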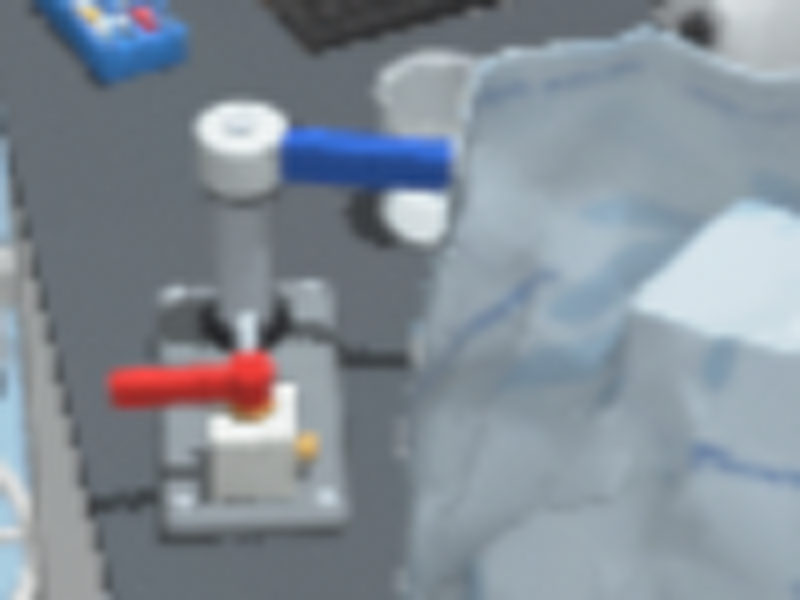

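In the top crop the hub centre is at (317,383), the spout head at (415,120) and the beaker rim centre at about (166,183), with its liquid or bottom at (188,211). The tap hub is at (537,425) and the lever end at (526,545). The side crop agrees with this.

```bash
cat > h.py <<'E'
from station import ctrl
import numpy as np
from scipy.spatial.transform import Rotation as R
def ray(n,u,v,z):
    p=ctrl.camera_params(n);T=p["T"]
    d=T[:3,:3]@[(u-p["cx"])/p["fx"],(v-p["cy"])/p["fy"],1.]
    return T[:3,3]+d*(z-T[2,3])/d[2]
def top(u,v,z,x0=150,y0=150,s=6.6667): return ray("top",x0+u/s-.5+.5/s,y0+v/s-.5+.5/s,z)
def side(u,v,z,x0=200,y0=140,s=8): return ray("side",x0+u/s-.5+.5/s,y0+v/s-.5+.5/s,z)
def delta(target):
    o=ctrl.get_obs();return R.from_rotvec(o["tool_rot"]).as_matrix().T@(np.array(target)-o["tool_pos"])
E
python3 - <<'E'
from h import *
np.set_printoptions(precision=4,suppress=True)
P=top(317,383,.157);S=top(415,120,.151);B=top(166,183,.092)
A=top(537,425,.093);L=top(526,545,.09)
print("post",P,side(240,127,.157));print("head",S,np.linalg.norm(S-P));print("beaker",B,[top(188,211,z) for z in (0,.01,.02)])
print("beaker left/top",top(105,183,.092),top(166,122,.092),"side rim", side(432,85,.092))
print("tap",A,side(252,362,.093),np.linalg.norm((A-P)[:2]));print("lever",L,side(115,388,.08))
y=-(A-P)[:2]/.13;yaw=np.arctan2(-y[0],y[1]);print("yaw",yaw)
f=lambda d:np.arctan2(d[1],d[0])-yaw
print("arm",f(S-P),"beaker",f(B-P),np.linalg.norm((B-P)[:2]),"lever",f(A-L))
print(R.from_rotvec(ctrl.get_obs()["tool_rot"]).as_matrix())
E
```

```text
post [0.4954 0.2331 0.157 ] [0.4962 0.2333 0.157 ]
head [0.6564 0.1769 0.151 ] 0.17065206761652507
beaker [0.6305 0.3374 0.092 ] [array([0.6304, 0.3395, 0.    ]), array([0.6285, 0.3377, 0.01  ]), array([0.6266, 0.336 , 0.02  ])]
beaker left/top [0.6307 0.3754 0.092 ] [0.6696 0.3384 0.092 ] side rim [0.6271 0.3458 0.092 ]
tap [0.4765 0.1053 0.093 ] [0.4792 0.1105 0.093 ] 0.12912868793640134
lever [0.403  0.1121 0.09  ] [0.4075 0.1197 0.08  ]
yaw -0.14678346924274321
arm -0.18867521014605204 beaker 0.8045595790362552 0.17067236324899226 lever 0.05460986221112288
[[-0.9742  0.2258 -0.0004]
 [ 0.2258  0.9742 -0.0012]
 [ 0.0001 -0.0013 -1.    ]]
```

The rows are not in the units I measure in: shifts go in shares of 0.6 m and turns go in shares of pi rad. I convert before sending: -0.524 m / 0.6 = -0.8733, -0.341 m / 0.6 = -0.5683, 0.108 rad / 3.1416 = 0.0344.

Call:
shift_gripper(
  moves=[
    [[0, -0.8733, -0.5683, 0, 0, 0, 0.0344], [0, -0.8733, -0.5683, 0, 0, 0, 0.0344], [0, -0.8733, -0.5683, 0, 0, 0, 0.0344], [0, -0.8733, -0.5683, 0, 0, 0, 0.0344], [0, -0.8733, -0.5683, 0, 0, 0, 0.0344], [0, -0.8733, -0.5683, 0, 0, 0, 0.0344], [0, -0.8733, -0.5683, 0, 0, 0, 0.0344], [0, -0.8733, -0.5683, 0, 0, 0, 0.0344], [0, -0.8733, -0.5683, 0, 0, 0, 0.0344], [0, -0.8733, -0.5683, 0, 0, 0, 0.0344], [0, -0.8733, -0.5683, 0, 0, 0, 0.0344], [0, -0.8733, -0.5683, 0, 0, 0, 0.0344], [0, -0.8733, -0.5683, 0, 0, 0, 0.0344], [0, -0.8733, -0.5683, 0, 0, 0, 0.0344], [0, -0.8733, -0.5683, 0, 0, 0, 0.0344], [0, -0.8733, -0.5683, 0, 0, 0, 0.0344], [0, -0.8733, -0.5683, 0, 0, 0, 0.0344], [0, -0.8733, -0.5683, 0, 0, 0, 0.0344], [0, -0.8733, -0.5683, 0, 0, 0, 0.0344], [0, -0.8733, -0.5683, 0, 0, 0, 0.0344]],
  ],
  grip_n=30,
)

```text
t: 1.87
tool_pos: [0.5738, 0.1594, 0.2313]
tool_rot: [-0.522, -3.098, -0.0]
contact_force: [0.8, -0.7, 0.0]
opening: -0.0001
grip_force: 0.0
```

```bash
python3 -c "
from h import *
print(delta([.575,.158,.118]));print(R.from_rotvec(ctrl.get_obs()['tool_rot']).as_matrix().round(4))"
```

```text
[-0.00166473 -0.00096042  0.11327419]
[[-9.447e-01  3.278e-01 -2.000e-04]
 [ 3.278e-01  9.447e-01  1.000e-04]
 [ 2.000e-04  1.000e-04 -1.000e+00]]
```

Converted, 0.113 m / 0.6 = 0.1883, 0.08 m / 0.6 = 0.1333.

Call:
shift_gripper(
  moves=[
    [[0, 0, 0, 0.0667, 0, 0, 0], [0, 0, 0, 0.1333, 0, 0, 0], [0, 0, 0, 0.1883, 0, 0, 0], [0, 0, 0, 0.1883, 0, 0, 0], [0, 0, 0, 0.1883, 0, 0, 0]],
  ],
)

```text
t: 2.28
tool_pos: [0.5725, 0.159, 0.1165]
tool_rot: [-0.522, -3.093, 0.002]
contact_force: [0.5, 0.1, 0.6]
opening: 0.0003
grip_force: 0.0
```

```bash
python3 - <<'E'
from station import ctrl
import cv2
im=ctrl.get_image("top")[:,:,::-1]
cv2.imwrite("pics/top2.png",cv2.resize(im[150:240,150:260],None,fx=6.6667,fy=6.6667,interpolation=cv2.INTER_CUBIC))
E
```

```text
(no output)
```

View pics/top2.png

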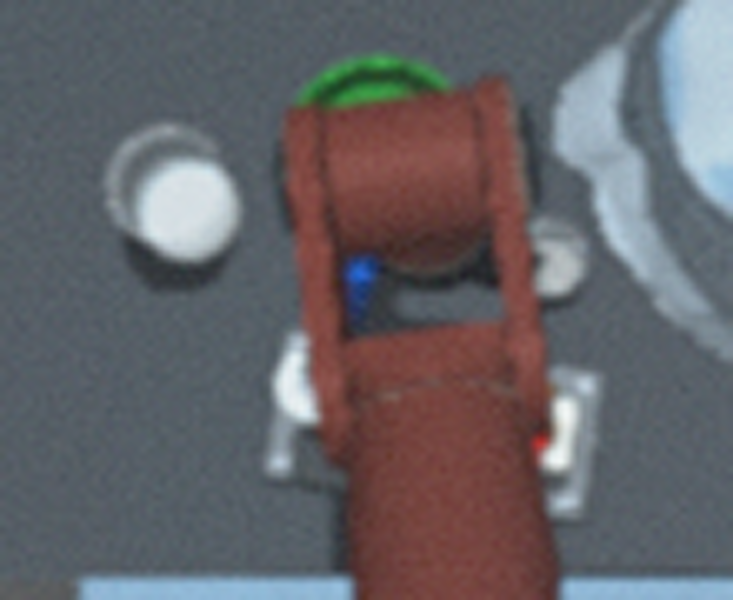

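The arm hides part of the view, but the bar, at about (360,270), is still in place and untouched. Next I'll work out the arc.

```bash
cat >> h.py <<'E'
P=np.array([.4955,.2332]);
def arc(a0,a1,n,r=.1,d=.0235,z=.117):
    o=ctrl.get_obs();M=R.from_rotvec(o["tool_rot"]).as_matrix();yaw0=np.arctan2(-M[0,1],M[1,1])
    for a in np.linspace(a0,a1,n):
        c,s=np.cos(a),np.sin(a);t=[P[0]+r*c+d*s,P[1]+r*s-d*c,z]
        print(a.round(3),delta(t).round(4),round(yaw0-a,3))
E
python3 -c "
from h import *
arc(-.336,.60,10)"
```

```text
-0.336 [-0.0009  0.0204  0.0024] 0.001
-0.232 [-0.0028  0.0309  0.0024] -0.103
-0.128 [-0.0036  0.0415  0.0024] -0.207
-0.024 [-0.0033  0.0522  0.0025] -0.311
0.08 [-0.0019  0.0628  0.0025] -0.415
0.184 [0.0006 0.0732 0.0025] -0.519
0.288 [0.0041 0.0832 0.0025] -0.623
0.392 [0.0087 0.0929 0.0025] -0.727
0.496 [0.0143 0.102  0.0025] -0.831
0.6 [0.0208 0.1105 0.0025] -0.935
```

Converted, 0.1105 m / 0.6 = 0.1842, 0.107 m / 0.6 = 0.1783, -0.935 rad / 3.1416 = -0.2976.

Call:
shift_gripper(
  moves=[
    [[0, 0, 0.0167, 0, 0, 0, 0], [0, -0.0017, 0.0333, 0, 0, 0, 0], [0, -0.005, 0.0517, 0, 0, 0, -0.0328], [0, -0.0067, 0.07, 0, 0, 0, -0.0659], [0, -0.005, 0.0867, 0, 0, 0, -0.099], [0, -0.0033, 0.105, 0, 0, 0, -0.1321], [0, 0, 0.1217, 0, 0, 0, -0.1652], [0, 0.0067, 0.1383, 0, 0, 0, -0.1983], [0, 0.015, 0.155, 0, 0, 0, -0.2314], [0, 0.02, 0.1633, 0, 0, 0, -0.2483], [0, 0.0233, 0.17, 0, 0, 0, -0.2645], [0, 0.03, 0.1783, 0, 0, 0, -0.2811], [0, 0.0347, 0.1842, 0, 0, 0, -0.2976], [0, 0.0347, 0.1842, 0, 0, 0, -0.2976], [0, 0.0347, 0.1842, 0, 0, 0, -0.2976]],
  ],
)

```text
t: 3.58
tool_pos: [0.5925, 0.2708, 0.1204]
tool_rot: [-0.926, 2.999, 0.0]
contact_force: [-0.4, 0.0, -0.5]
opening: 0.0001
grip_force: 0.0
```

```bash
python3 - <<'E'
from h import *
import cv2
im=ctrl.get_image("top")[:,:,::-1]
cv2.imwrite("pics/top3.png",cv2.resize(im[150:240,150:260],None,fx=6.6667,fy=6.6667,interpolation=cv2.INTER_CUBIC))
arc(.6,.66,2)
E
```

```text
0.6 [0.0008 0.0005 0.0029] -0.001
0.66 [-0.0004  0.0065  0.0029] -0.061
```

View pics/top3.png

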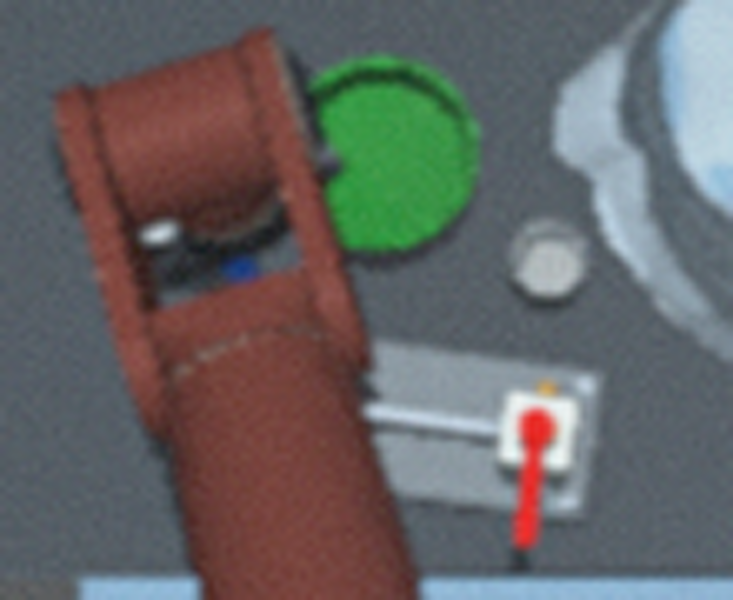

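The arm followed the finger and the tap is untouched. I'll finish the nominal angle, hold, back off and rise.

Converted, -0.1 m / 0.6 = -0.1667, -0.03 m / 0.6 = -0.05, -0.061 rad / 3.1416 = -0.0194.

Call:
shift_gripper(
  moves=[
    [[0, 0, 0.0058, 0, 0, 0, -0.0095], [0, 0, 0.0108, 0, 0, 0, -0.0194], [0, 0, 0.0108, 0, 0, 0, -0.0194], [0, 0, 0.0108, 0, 0, 0, -0.0194], [0, 0, 0.0108, 0, 0, 0, -0.0194], [0, 0, -0.0167, 0, 0, 0, -0.0194], [0, 0, -0.05, 0, 0, 0, -0.0194], [0, 0, -0.05, -0.0667, 0, 0, -0.0194], [0, 0, -0.05, -0.1333, 0, 0, -0.0194], [0, 0, -0.05, -0.1667, 0, 0, -0.0194], [0, 0, -0.05, -0.1667, 0, 0, -0.0194]],
  ],
)

```text
t: 4.55
tool_pos: [0.6121, 0.2445, 0.2263]
tool_rot: [-1.013, 2.961, -0.002]
contact_force: [0.4, 0.8, 0.4]
opening: 0.0
grip_force: 0.0
```

```bash
python3 - <<'E'
from h import *
yaw=-.147;A=np.array([.4777,.1065])
np.set_printoptions(precision=4,suppress=True)
o=ctrl.get_obs();M=R.from_rotvec(o["tool_rot"]).as_matrix();y0=np.arctan2(M[1,1],M[0,1])
b=np.pi+yaw+.055;u=np.array([np.cos(b),np.sin(b)]);n=np.array([u[1],-u[0]])
t=A+.055*u+.04*n
print(t,delta([*t,.22]),"rz",y0-yaw,o["q"],o["tool_pos"])
E
```

```text
[0.4266 0.1514] [0.2038 0.04   0.0039] rz 2.376749630377157 [ 0.2673  0.1271  1.5421 -0.0002  1.4603 -1.9624] [0.6121 0.2445 0.2263]
```

Converted, 0.204 m / 0.6 = 0.34, 0.04 m / 0.6 = 0.0667, 2.377 rad / 3.1416 = 0.7566.

Call:
shift_gripper(
  moves=[
    [[0, 0.34, 0.0667, 0, 0, 0, 0.191], [0, 0.34, 0.0667, 0, 0, 0, 0.191], [0, 0.34, 0.0667, 0, 0, 0, 0.191], [0, 0.34, 0.0667, 0, 0, 0, 0.191], [0, 0.34, 0.0667, 0, 0, 0, 0.191], [0, 0.34, 0.0667, 0, 0, 0, 0.382], [0, 0.34, 0.0667, 0, 0, 0, 0.382], [0, 0.34, 0.0667, 0, 0, 0, 0.382], [0, 0.34, 0.0667, 0, 0, 0, 0.382], [0, 0.34, 0.0667, 0, 0, 0, 0.382], [0, 0.34, 0.0667, 0, 0, 0, 0.573], [0, 0.34, 0.0667, 0, 0, 0, 0.573], [0, 0.34, 0.0667, 0, 0, 0, 0.573], [0, 0.34, 0.0667, 0, 0, 0, 0.573], [0, 0.34, 0.0667, 0, 0, 0, 0.573], [0, 0.34, 0.0667, 0, 0, 0, 0.7566], [0, 0.34, 0.0667, 0, 0, 0, 0.7566], [0, 0.34, 0.0667, 0, 0, 0, 0.7566], [0, 0.34, 0.0667, 0, 0, 0, 0.7566], [0, 0.34, 0.0667, 0, 0, 0, 0.7566]],
  ],
)

```text
t: 6.22
tool_pos: [0.4225, 0.1505, 0.2175]
tool_rot: [-2.384, -2.046, 0.002]
contact_force: [-0.8, 0.2, 0.3]
opening: 0.0001
grip_force: 0.0
```

```bash
python3 - <<'E'
from h import *
import cv2
im=ctrl.get_image("top")[:,:,::-1]
cv2.imwrite("pics/top4.png",cv2.resize(im[150:240,150:260],None,fx=6.6667,fy=6.6667,interpolation=cv2.INTER_CUBIC))
print(ctrl.get_obs()["q"].round(3))
E
```

```text
[ 0.176 -0.383  2.021 -0.     1.505  0.329]
```

View pics/top4.png

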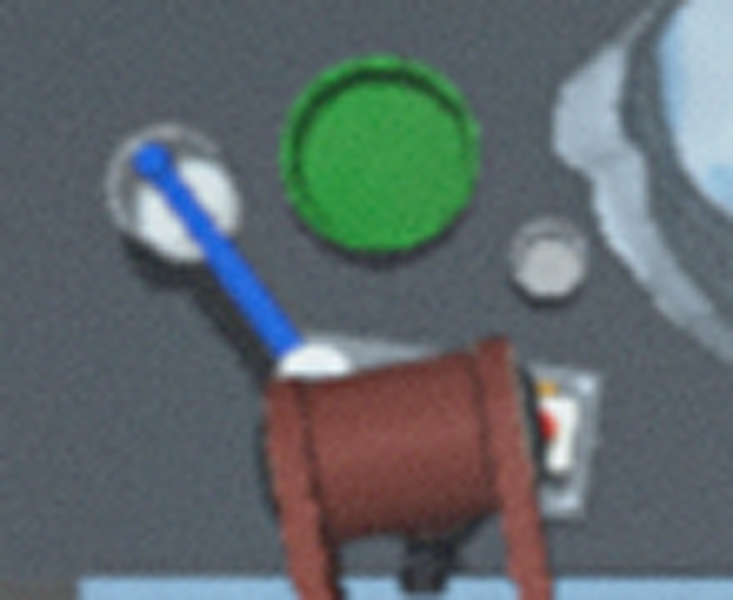

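The spout head is now at about (152,160), over the beaker mouth, and the beaker has not moved. I'll check the offset and plan the lever sweep.

```bash
cat >> h.py <<'E'
A=np.array([.4777,.1065]);YAW=-.147
def sweep(a0,a1,n,r=.055,d=.0175,z=.072):
    o=ctrl.get_obs();M=R.from_rotvec(o["tool_rot"]).as_matrix();y0=np.arctan2(M[1,1],M[0,1])
    for a in np.linspace(a0,a1,n):
        b=np.pi+YAW+a;u=np.array([np.cos(b),np.sin(b)]);t=A+r*u+d*np.array([u[1],-u[0]])
        print(a.round(3),delta([*t,z]).round(4),round(y0-YAW-a,3))
E
python3 - <<'E'
from h import *
S=top(152,160,.151);print(S, np.linalg.norm(S[:2]-[.6305,.338]))
print(R.from_rotvec(ctrl.get_obs()["tool_rot"]).as_matrix().round(3))
sweep(.055,.055,1,d=.04)
E
```

```text
[0.6325695  0.33525595 0.151     ] 0.003436954852173505
[[ 0.152  0.988 -0.001]
 [ 0.988 -0.152 -0.   ]
 [-0.001 -0.001 -1.   ]]
0.055 [0.0015 0.0041 0.1455] -0.061
```

The spout is about 3 mm from the beaker centre. Descending beside the lever.

Converted, 0.145 m / 0.6 = 0.2417, 0.04 m / 0.6 = 0.0667, -0.06 rad / 3.1416 = -0.0191.

Call:
shift_gripper(
  moves=[
    [[0, 0.0033, 0.0067, 0.0667, 0, 0, -0.0191], [0, 0.0033, 0.0067, 0.1333, 0, 0, -0.0191], [0, 0.0033, 0.0067, 0.1917, 0, 0, -0.0191], [0, 0.0033, 0.0067, 0.2417, 0, 0, -0.0191], [0, 0.0033, 0.0067, 0.2417, 0, 0, -0.0191], [0, 0.0033, 0.0067, 0.2417, 0, 0, -0.0191]],
  ],
)

```text
t: 6.77
tool_pos: [0.4253, 0.1519, 0.0716]
tool_rot: [-2.312, -2.123, 0.007]
contact_force: [0.3, -0.1, 1.4]
opening: -0.0001
grip_force: 0.0
```

```bash
python3 - <<'E'
from h import *
import cv2
im=ctrl.get_image("side")[:,:,::-1]
cv2.imwrite("pics/side2.png",cv2.resize(im[140:215,200:300],None,fx=8,fy=8,interpolation=cv2.INTER_CUBIC))
sweep(.055,1.57,13)
E
```

```text
0.055 [-0.0235 -0.0007  0.002 ] 0.006
0.181 [-0.0306 -0.0025  0.002 ] -0.12
0.308 [-0.0378 -0.0034  0.002 ] -0.246
0.434 [-0.0451 -0.0034  0.002 ] -0.372
0.56 [-0.0523 -0.0025  0.002 ] -0.499
0.686 [-0.0594 -0.0007  0.002 ] -0.625
0.813 [-0.0661  0.002   0.002 ] -0.751
0.939 [-0.0725  0.0056  0.002 ] -0.877
1.065 [-0.0784  0.0099  0.002 ] -1.004
1.191 [-0.0837  0.0149  0.002 ] -1.13
1.318 [-0.0883  0.0205  0.002 ] -1.256
1.444 [-0.0921  0.0267  0.002 ] -1.382
1.57 [-0.0952  0.0333  0.002 ] -1.509
```

View pics/side2.png

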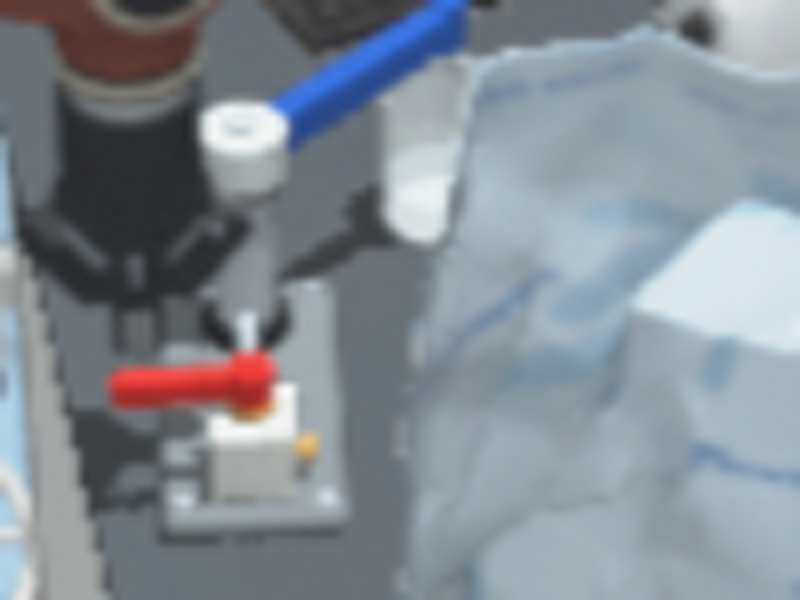

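The fingers are on the far side of the lever, at about (130,330), with a gap, and the lever is still shut. Sweeping.

Converted, -0.0935 m / 0.6 = -0.1558, -0.078 m / 0.6 = -0.13, -1.44 rad / 3.1416 = -0.4584.

Call:
shift_gripper(
  moves=[
    [[0, -0.02, 0, -0.005, 0, 0, 0], [0, -0.0392, -0.0017, -0.005, 0, 0, 0], [0, -0.0517, -0.0042, -0.005, 0, 0, -0.0382], [0, -0.0633, -0.0057, -0.005, 0, 0, -0.078], [0, -0.075, -0.0057, -0.005, 0, 0, -0.1178], [0, -0.0867, -0.0042, -0.005, 0, 0, -0.1576], [0, -0.0983, -0.0017, -0.005, 0, 0, -0.1974], [0, -0.11, 0.0033, -0.005, 0, 0, -0.2371], [0, -0.1208, 0.0093, -0.005, 0, 0, -0.2769], [0, -0.13, 0.0167, -0.005, 0, 0, -0.3183], [0, -0.1395, 0.025, -0.005, 0, 0, -0.3581], [0, -0.1467, 0.0342, -0.005, 0, 0, -0.3979], [0, -0.1533, 0.0445, -0.005, 0, 0, -0.4377], [0, -0.1558, 0.05, -0.005, 0, 0, -0.4584], [0, -0.1558, 0.05, -0.005, 0, 0, -0.4584], [0, -0.1558, 0.05, -0.005, 0, 0, -0.4584]],
  ],
)

```text
t: 8.15
tool_pos: [0.45, 0.0564, 0.0782]
tool_rot: [0.343, 3.119, 0.0]
contact_force: [-0.1, -0.4, -0.0]
opening: 0.0002
grip_force: 0.0
```

```bash
python3 - <<'E'
from h import *
import cv2
im=ctrl.get_image("side")[:,:,::-1]
cv2.imwrite("pics/side3.png",cv2.resize(im[140:215,200:300],None,fx=8,fy=8,interpolation=cv2.INTER_CUBIC))
sweep(1.5,1.68,4)
E
```

```text
1.5 [ 0.001  -0.0002  0.0059] -0.001
1.56 [-0.0024 -0.0011  0.0059] -0.061
1.62 [-0.0058 -0.0019  0.0059] -0.121
1.68 [-0.0092 -0.0024  0.0059] -0.181
```

View pics/side3.png

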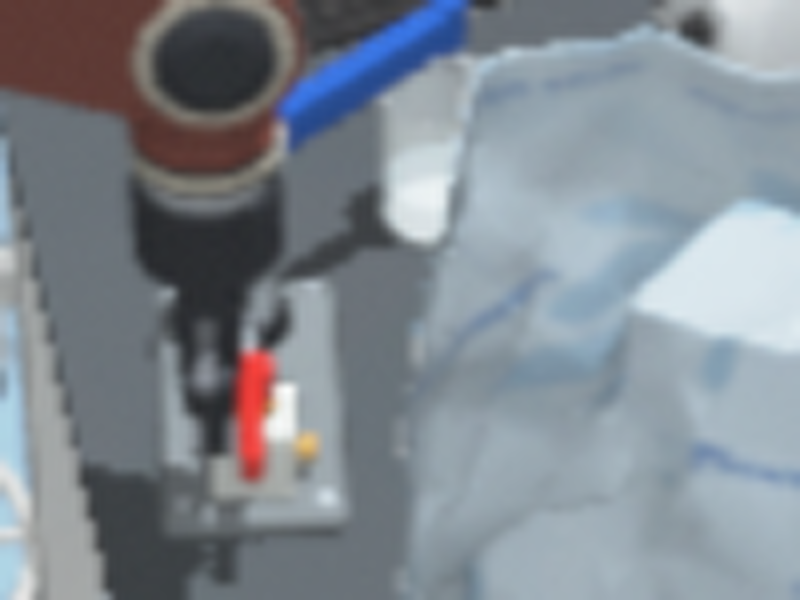

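The lever now points right, nearly open. I'll press on slowly until the stop pushes back.

Converted, -0.008 m / 0.6 = -0.0133, -0.006 m / 0.6 = -0.01, -0.1 rad / 3.1416 = -0.0318.

Call:
shift_gripper(
  moves=[
    [[0, -0.005, -0.0017, 0, 0, 0, -0.0191], [0, -0.01, -0.0033, 0, 0, 0, -0.0318], [0, -0.0133, -0.0033, 0, 0, 0, -0.0318], [0, -0.0133, -0.0033, 0, 0, 0, -0.0318], [0, -0.0133, -0.0033, 0, 0, 0, -0.0318]],
  ],
)

```text
t: 8.62
tool_pos: [0.4523, 0.0544, 0.0767]
tool_rot: [-0.184, -3.125, -0.003]
contact_force: [-15.8, 4.3, 13.4]
opening: 0.0002
grip_force: 8.5
```

The stop pushes back with about 16 N. I'll back off and rise.

Converted, 0.16 m / 0.6 = 0.2667, 0.03 m / 0.6 = 0.05.

Call:
shift_gripper(
  moves=[
    [[0, 0.0167, 0, 0, 0, 0, 0], [0, 0.05, 0, 0, 0, 0, 0], [0, 0.0667, 0, 0, 0, 0, 0], [0, 0.0667, 0, -0.0667, 0, 0, 0], [0, 0.0667, 0, -0.1333, 0, 0, 0], [0, 0.0667, 0, -0.2, 0, 0, 0], [0, 0.0667, 0.0667, -0.25, 0, 0, 0], [0, 0.0667, 0.1333, -0.25, 0, 0, 0], [0, 0.0667, 0.2, -0.25, 0, 0, 0], [0, 0.0667, 0.2667, -0.25, 0, 0, 0], [0, 0.0667, 0.2667, -0.25, 0, 0, 0], [0, 0.0667, 0.2667, -0.25, 0, 0, 0], [0, 0.0667, 0.2667, -0.25, 0, 0, 0]],
  ],
)

```text
t: 9.7
tool_pos: [0.4348, 0.2167, 0.2265]
tool_rot: [0.183, 3.136, -0.001]
contact_force: [0.4, -0.2, -0.2]
opening: 0.0002
grip_force: 0.0
```

```bash
python3 - <<'E'
from h import *
import cv2
im=ctrl.get_image("top")[:,:,::-1]
cv2.imwrite("pics/top5.png",cv2.resize(im[150:240,150:260],None,fx=6.6667,fy=6.6667,interpolation=cv2.INTER_CUBIC))
E
```

```text
(no output)
```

View pics/top5.png

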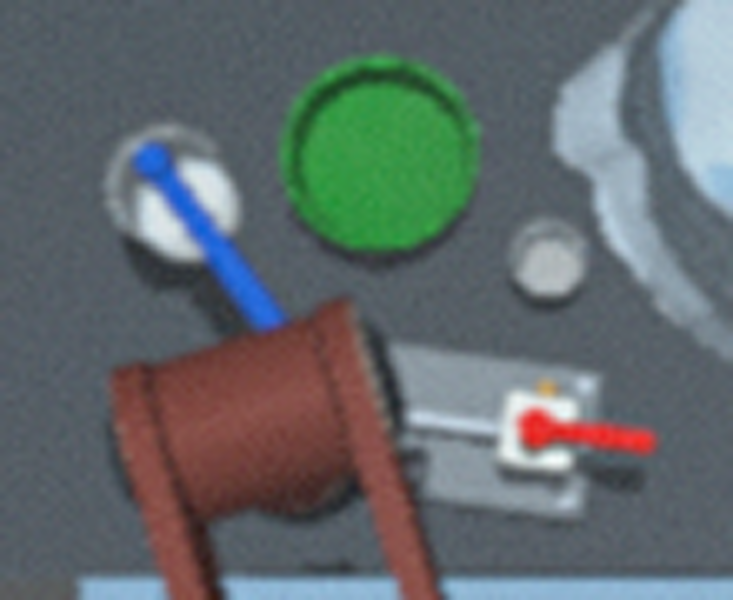

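The lever end is at (650,440), in line with the stand's -y and against its stop. The spout head is still at (152,160) over the beaker, and the gripper touches nothing.

```bash
python3 -c "
from station import ctrl
print(ctrl.finish_job())"
```

```text
the job is handed in; nothing more can be done
None
```

The job is handed in, with no verdict returned: by the cameras the spout hangs about 3 mm from the beaker's centre, the tap was then pushed open against its stop, and nothing else visibly moved.

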